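# Bring the blade under the guard and close it

### The arm

A 6-joint arm with a two-finger parallel gripper is mounted at the origin on the work surface. World frame = base frame: x ahead of the robot, y to its left, z up, the work surface at z = 0. Lengths are in m, angles in rad, forces in N, time in s.
With the tool pointing down it reaches from about 0.425 to 0.95 m from the base axis. Payload 3.5 kg.
Tool frame: the origin (TCP) lies between the finger pads; the fingertips stand 19 mm ahead of it and the grasp point (between the pads) is the TCP; z points along the fingers, y is the line along which they close (so a half turn about z gives the same grasp; the last joint's range is limited). The gripper opens to 85 mm and grips with 20 to 120 N. Pads are 22 mm wide; open, the fingers measure 114 mm over their backs; the gripper's body (76 mm by 85 mm) begins 54 mm behind the grasp point. The pads swing forward as they close: fully open they stand 13 mm farther back than shut.
Start: joints at [-1.491, 0.286, 1.577, -0, 1.279, -0.15], TCP at [0.154, -0.657, 0.25] pointing down, gripper open.
Joint ranges: [-2.77, 2.77], [-0.9, 2.22], [0.21, 2.48], [-1.53, 4.67], [0.24, 2.81], [-2.84, 2.84]. Speed limits (rad/s): [2.79, 2.79, 3.14, 3.14, 3.14, 3.14].

### API

Orientations are given as a unit quaternion [x, y, z, w].
In Python, from plant import monitor, eyes, ctrl gives the robot as it stands.
- The arm moves only by the shell command python3 -m handwheel 'ROWS' [FORCE]. ROWS is JSON, a list of rows, each a list of 7 numbers: the shift along the tool's x, y, z in units of 40 cm (1.0 is 40 cm), then the turn, a rotation vector about the tool's x, y, z in units of pi rad (1.0 is pi rad), then the opening, from -1 (shut) to 1 (fully open). A call has 1 to 12 rows; each row is the pose to reach, as a shift and turn from the pose commanded when the call began, along the tool's axes at that moment, turning the shorter way round; what a row does not reach only later rows make up. A row lasts 1/8 s, in which the tool goes at most 62.5 mm and 10.7 degrees, less where a joint would pass 70% of its speed; a pose out of reach is approached as far as the arm can. A call with a number of a shift or a turn outside -1 to 1 is refused whole. A call with a gripper value outside its range is refused whole. The fingers move at their own pace and stop on an object; FORCE is the grip in N (left out, the last holds). Time passes only in rows, so rows that repeat a pose let the fingers close. It gives the time, the measured TCP pose, the force, the opening and the grip force at its end, in the units of the state.
- monitor.get_state(): the state, without advancing time (a new reading comes with each control period).
- eyes.read_camera(name): name is "scene" or "top"; returns the picture (400x640x3 uint8, red, green, blue); there is no depth.
- eyes.camera_params(name): a dict with "K" (3x3 intrinsics, pixels), "R" (3x3) and "t" (3): a world point X has camera coordinates R X + t. Camera axes: x right, y down, z forward; pixel columns grow to the right and rows downward; lengths in m; the calibration is good to about 2 mm. A picture is of the moment at which its call begins. camera_params takes no time and is no camera call.
- ctrl.sign_off(): hands the job in; it is judged then, once.
The state is a dict: "time": time; "qpos": joint angles; "dq": joint speeds; "joint_efforts": joint torques, N m; "eef_pos": TCP position; "tcp_rot": TCP orientation; "contact_force": force on the tool from outside, world axes, zero at the start; "wrist_torque": the same for the moment, N m; "opening": opening from 0.0 (shut) to 1.0 (fully open); "finger_force": force on a finger pad.
Only numpy, scipy, OpenCV 4.12 (cv2) and the standard library are available. Lean on these libraries where they do the work, as an engineer would, in place of code of your own. Each camera call takes 0.05 s, during which the arm holds its last target. There are 200 camera calls.

### The job

Slide the blade carrier along its rail until it clicks into the detent under the guard, without running past the click, while the guard is still up. Then pull the guard over and lower it gently until it rests on its stop screw, neither dropping it nor forcing it against the screw, and let go of everything. Do not bump the lamp, and leave the oil bottle, tray and hammer where they are.

Things in the scene. Friction and masses are not known exactly. Their poses are not given: they have to be found in the camera images.
- station: fixed blade-marking station; origin on the bench, x away from the robot, y along its rail. In mm in its frame: steel base plate x -70..210, y -290..170, 16 thick; grey head at the back x 125..205, y -110..110, 130 high; hinge blocks at x 80, y +-112, 90 high; spring-detent block at x 66, y 0, 46 high; rail end block at y 158, 38 high
- detent (a point): place on the rail's top (30 mm above the bench) where the carrier's middle is when clicked in; axes as the station's
- carrier (a joint): travel of the blade carrier along the station's +y, m: starts at 0 to 0.04, clicks into the spring detent at 0.120, rail ends at 0.160. It drags with about 2 N; from about 0.098 the spring resists with up to 12 N, then gives way and pulls the carrier home. Pushing on past 0.132 leaves the detent and is an error
- carrier_tab (a point): middle of the top of the carrier's push tab: upright steel plate 26 (x) x 12 (y) x 50 mm high, top 80 mm above the bench, on a tail 20 wide and 10 thick at the carrier's -y end (the robot's right), 125 mm from the carrier's middle. The carrier is an aluminium plate 66 x 170 x 14 mm with a blade clamped on it
- guard (a joint): angle of the hinged guard, rad: 0 level, grows as it opens. Starts open, leaning back past upright at 1.72 to 1.82 (limit 1.83). It swings nearly freely (0.3 to 0.7 kg) and falls once pulled over. It rests on the stop screw at some angle between 0.02 and 0.22, as the screw is set. Below 0.45 rad it must not fall faster than 0.9 rad/s
- guard_hinge (a point): middle of the guard's hinge line, 80 mm above the bench, at the station's x 80 mm; the hinge axis is the station's y
- guard_bar (a point): middle of the guard's round steel handle bar at its free edge, 12 mm diameter, 150 long along the station's y, 190 from the hinge line. Two 10 mm rods at y +-60 join it to the guard, with 50 mm open between bar and panel (clear window in a dark frame, 200 wide). Site axes turn with the guard: x from bar to hinge, y along the bar. It may turn between the pads
- stop: the guard's stop: steel collar 18 mm diameter, 45 mm high, on the base plate at its left front; origin at its foot, axes as the station's. A screw with a rubber buffer (16 mm diameter, gives 1 mm per 6 N) stands out of it, set by hand to an unknown height; the guard's underside, 130 mm from its hinge, comes to rest on the buffer. It takes up to 25 N
- lamp: fixed work light, green bar 45 (x) x 300 (y) x 26 mm on two 16 mm posts at x 190, y +-130; origin and axes as the station's. The bar covers x 165..210, underside 393 above the bench: about 130 above and 40 behind the open guard's bar, so a gripper pointing straight down there hits it; come from the robot's side, tilted 30 to 45 degrees
- oil: white oil bottle, 56 mm diameter, 120 mm high, origin under its middle
- tray: black two-part tray 100 x 150 x 30 mm, origin under its middle
- hammer: hammer lying on the bench, about 280 mm long, origin under its middle, handle to its -x

How it is judged:
By the outcome, as a careful person would: the job done as asked, in the order asked, and still so for the second after the job is handed in, with the robot touching nothing.
It also fails if it takes over 72 s, if anything falls off the work surface, if the arm or the gripper's body presses on something with over 40 N, if the wrist force passes 120 N, or if a joint passes its speed limit or range.

## Working session

There is one attempt and no reset: what is moved stays moved. The work goes in short steps, Python scripts to look and compute and a shell command to move; the robot and the scene stay as the last step left them, time stands still between calls to the robot, and variables do not carry over. Pictures are saved under pics/ and viewed, at most 10 in all, crops included, and the job is handed in when it is done.

```bash
ls; mkdir -p pics; python3 - <<'E'
from plant import monitor, eyes, ctrl
import cv2
print(monitor.get_state())
for n in ("scene","top"):
    im=eyes.read_camera(n); cv2.imwrite(f"pics/{n}0.png",im[...,::-1]); print(n,eyes.camera_params(n))
E
```

```text
pics
{'time': 0.0, 'qpos': array([-1.49100731e+00,  2.87207696e-01,  1.57820434e+00, -9.53632655e-06,
        1.27861101e+00, -1.50016513e-01]), 'dq': array([ 0.00232407,  0.00222978, -0.00026485, -0.00065036,  0.00011294,
       -0.00111629]), 'joint_efforts': array([-8.18011922e-04, -4.05986881e+01, -2.92623317e+01, -1.87219302e-04,
        5.87225964e-03, -6.59439777e-06]), 'eef_pos': array([ 0.1537224 , -0.65661943,  0.24890431]), 'tcp_rot': array([ 9.93405045e-01,  1.14651380e-01,  3.80997374e-05, -1.21460734e-03]), 'contact_force': array([ 0.38353543, -0.07426579,  0.59746098]), 'wrist_torque': array([-0.00739595, -0.007022  ,  0.01279487]), 'finger_force': 0.0, 'opening': 0.9983213469468191}
scene {'K': array([[493.3164504 ,   0.        , 314.78977752],
       [  0.        , 493.3164504 , 201.72095089],
       [  0.        ,   0.        ,   1.        ]]), 'R': array([[-0.92886789,  0.37010666,  0.01501662],
       [ 0.23238625,  0.61383782, -0.75445329],
       [-0.28844595, -0.69729778, -0.65618194]]), 't': array([ 0.54548615, -0.08818188,  1.58278475])}
top {'K': array([[362.91726407,   0.        , 317.37506808],
       [  0.        , 362.91726407, 193.41756005],
       [  0.        ,   0.        ,   1.        ]]), 'R': array([[ 0.00898888, -0.99994674, -0.00507066],
       [-0.99412112, -0.00838912, -0.10794826],
       [ 0.10789997,  0.00601118, -0.99414358]]), 't': array([0.02189831, 0.60447158, 1.09620072])}
```

View pics/scene0.png

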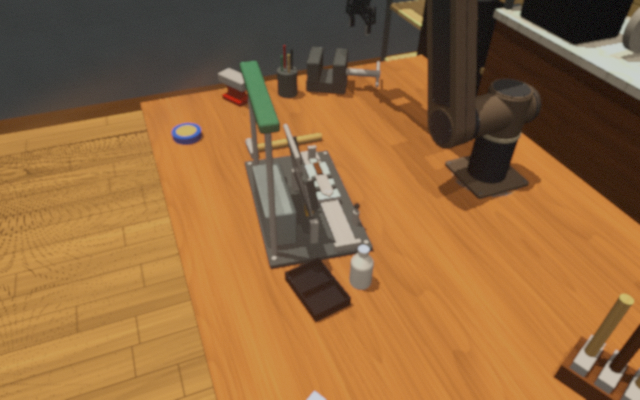

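View pics/top0.png

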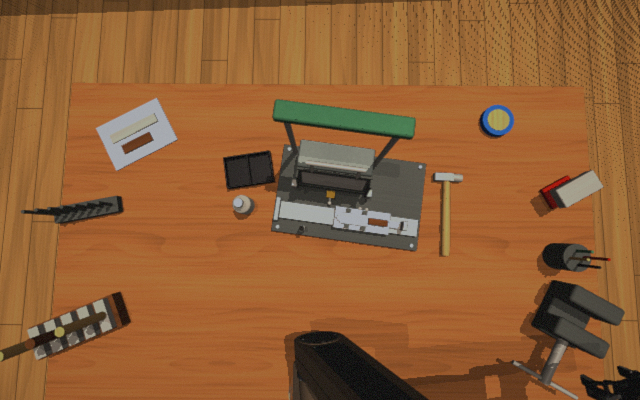

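The scene view shows the station in the middle with the guard leaning back. In the top view the station covers columns 272–427 and rows 100–250, the bottle is at (243,205), the tray at (248,170) and the hammer at (447,210). I'll enlarge the station in both views.

```bash
python3 - <<'E'
import cv2
a=cv2.imread("pics/top0.png")[95:255,265:435]; cv2.imwrite("pics/topc.png",cv2.resize(a,None,fx=3.7,fy=3.7,interpolation=cv2.INTER_CUBIC))
a=cv2.imread("pics/scene0.png")[115:265,235:385]; cv2.imwrite("pics/scenec.png",cv2.resize(a,None,fx=4,fy=4,interpolation=cv2.INTER_CUBIC))
E
```

```text
(no output)
```

View pics/topc.png

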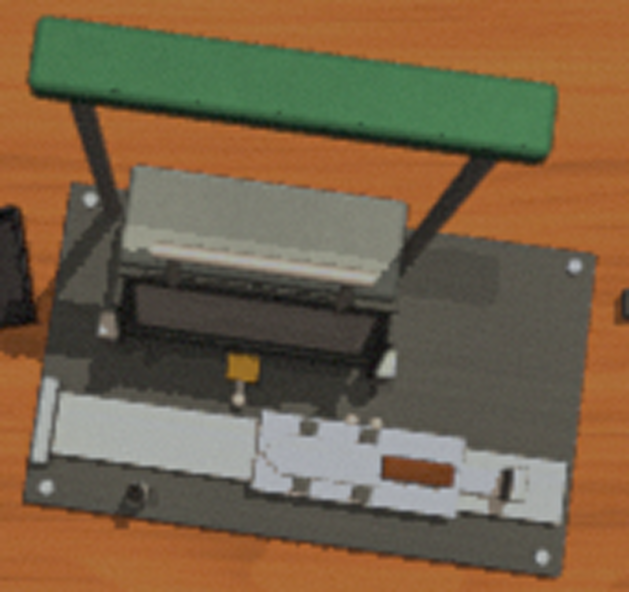

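View pics/scenec.png

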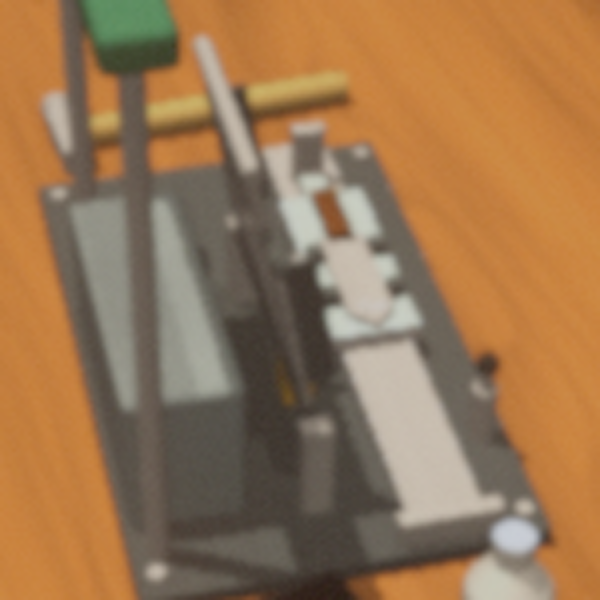

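The enlarged views show these points, in crop pixels:

| Feature | Top crop | Scene crop |
|---|---|---|
| Plate corners | (70,183) (597,255) (25,503) (560,577) | (140,600) (40,190) (548,540) (370,145) |
| Bar ends | (148,248), (380,278) | (250,165), (200,40) |
| Tab top | (507,485) | (308,128) |
| Stop | (137,490) | (487,362) |

Next I'll fit the station pose and triangulate.

```bash
cat > h.py <<'E'
from plant import monitor, eyes
import numpy as np
from scipy.optimize import least_squares
from scipy.spatial.transform import Rotation as Rn
P={n:eyes.camera_params(n) for n in("scene","top")}
def proj(n,X):
    p=P[n]; c=np.atleast_2d(X)@p["R"].T+p["t"]; q=c@p["K"].T; return q[:,:2]/q[:,2:]
def tri(a,b):
    r=least_squares(lambda X:np.r_[proj("top",X)[0]-a,proj("scene",X)[0]-b],[.6,0,.1]); return r.x,abs(r.fun).max()
T=lambda u,v:np.array([265+u/3.7,95+v/3.7]); S=lambda u,v:np.array([235+u/4,115+v/4])
def fr(s): return lambda X:(np.atleast_2d(X)@Rn.from_euler('z',s[2]).as_matrix().T)+[s[0],s[1],0]
E
cat > fit.py <<'E'
from h import *
C=np.array([[.21,.17,.016],[.21,-.29,.016],[-.07,.17,.016],[-.07,-.29,.016]])
t=np.array([T(70,183),T(597,255),T(25,503),T(560,577)]); s=np.array([S(140,600),S(40,190),S(548,540),S(370,145)])
f=lambda v:np.r_[(proj("top",fr(v)(C)+[0,0,v[3]])-t).ravel(),(proj("scene",fr(v)(C)+[0,0,v[3]])-s).ravel()]
r=least_squares(f,[.6,0,0,0],loss='soft_l1'); print("station",r.x.round(4),f(r.x).round(1))
np.save("st.npy",r.x[:3]); R=Rn.from_euler('z',r.x[2]).as_matrix()
def rep(n,a,b):
    X,e=tri(a,b); print(n,X.round(4),"st",(R.T@(X-[r.x[0],r.x[1],0])).round(4),"err",round(e,2))
rep("barL",T(148,248),S(250,165));rep("barR",T(380,278),S(200,40))
rep("tab",T(507,485),S(308,128)); rep("stop",T(137,490),S(487,362))
for n,X in dict(tab0=[0,-.245,.08],tab40=[0,-.205,.08],carr0=[0,-.12,.03],det=[0,0,.03]).items():
    w=fr(r.x)(X); print(n,w.round(4),(3.7*(proj("top",w)-[265,95])).round(),(4*(proj("scene",w)-[235,115])).round())
E
python3 fit.py
```

```text
station [ 0.535  -0.0062 -0.1321 -0.0092] [ 0.7 -0.1  0.1  0.  -0.5 -0.3  0.3  0.5 -0.4  2.  -0.6  0.1  1.1 -1.4
  0.2  0.2]
barL [0.657  0.0563 0.2743] st [0.1126 0.078  0.2743] err 0.57
barR [ 0.6374 -0.0982  0.2663] st [ 0.1135 -0.0777  0.2663] err 0.31
tab [ 0.5062 -0.2239  0.0826] st [ 1.000e-04 -2.196e-01  8.260e-02] err 0.75
stop [0.4964 0.072  0.0811] st [-0.0486  0.0724  0.0811] err 0.51
tab0 [[ 0.5028 -0.2491  0.08  ]] [[539. 487.]] [[303. 113.]]
tab40 [[ 0.508  -0.2094  0.08  ]] [[489. 480.]] [[316. 142.]]
carr0 [[ 0.5192 -0.1252  0.03  ]] [[375. 467.]] [[342. 259.]]
det [[ 0.535  -0.0062  0.03  ]] [[233. 447.]] [[384. 360.]]
```

The points agree with the text: tab at station (0,−0.22,0.083), so carrier travel is about 0.025. The bar sits about 0.193 from the hinge at about 1.74 rad. I'll grip the tab, with the closing axis along the rail.

```bash
cat >> h.py <<'E'
st=np.load("st.npy") if __import__("os").path.exists("st.npy") else None
def toolR(pitch=0.,st=st): # pointing down, y along station y; pitch>0: fingers lean away (+x station)
    return Rn.from_euler('z',st[2])*Rn.from_euler('y',-pitch)*Rn.from_euler('x',np.pi)
def row(pos,R,cur=None):
    s=monitor.get_state(); p0,R0=(s["eef_pos"],Rn.from_quat(s["tcp_rot"])) if cur is None else cur
    return np.r_[R0.inv().apply(np.array(pos)-p0)/.4,(R0.inv()*R).as_rotvec()/np.pi].round(4).tolist()
def w2s(p): return Rn.from_euler('z',-st[2]).apply(np.array(p)-[st[0],st[1],0])
E
python3 - <<'E'
from h import *
w=fr(st)([0,-.2196,.15])[0]; print(w,row(w,toolR())); w[2]=.07; print(row(w,toolR()))
E
```

```text
[ 0.50610209 -0.22391477  0.15      ] [1.1041, -0.8524, 0.2498, -0.0007, 0.0, 0.1152]
[1.1041, -0.8519, 0.4498, -0.0007, 0.0, 0.1152]
```

```bash
python3 -m handwheel '[[0.15,-0.11,0.03,0,0,0.03,0.2],[0.3,-0.23,0.06,0,0,0.06,0.2],[0.45,-0.35,0.1,0,0,0.09,0.2],[0.6,-0.47,0.14,0,0,0.1152,0.2],[0.7,-0.54,0.16,0,0,0.1152,0.2],[0.8,-0.62,0.18,0,0,0.1152,0.2],[0.8,-0.62,0.18,0,0,0.1152,0.2],[0.8,-0.62,0.18,0,0,0.1152,0.2]]' 60; python3 - <<'E'
from h import *
w=fr(st)([0,-.2196,.15])[0]; print(w,row(w,toolR())); w[2]=.07; print(row(w,toolR()))
E
```

```text
time: 1.1
eef_pos: [0.4096, -0.3403, 0.1771]
tcp_rot: [0.998, -0.064, -0.001, -0.001]
contact_force: [-1.1, 0.3, -0.0]
opening: 0.601
finger_force: 0.0
[ 0.50610209 -0.22391477  0.15      ] [0.2024, -0.3194, 0.068, -0.0006, 0.0006, 0.0013]
[0.2027, -0.319, 0.268, -0.0006, 0.0006, 0.0013]
```

```bash
python3 -m handwheel '[[0.1,-0.16,0.034,0,0,0,0.2],[0.2024,-0.3194,0.068,0,0,0.0013,0.2],[0.2024,-0.3194,0.068,0,0,0.0013,0.2],[0.2025,-0.3192,0.14,0,0,0.0013,0.2],[0.2026,-0.319,0.21,0,0,0.0013,0.2],[0.2027,-0.319,0.268,0,0,0.0013,0.2],[0.2027,-0.319,0.268,0,0,0.0013,0.2],[0.2027,-0.319,0.268,0,0,0.0013,0.2]]' && python3 - <<'E'
from h import *
import cv2
s=monitor.get_state(); print(w2s(s["eef_pos"]))
a=eyes.read_camera("scene")[110:210,260:360,::-1]; b=eyes.read_camera("top")[165:265,345:445,::-1]
cv2.imwrite("pics/g.png",cv2.resize(np.hstack([a,b]),None,fx=4,fy=4,interpolation=cv2.INTER_CUBIC))
E
```

```text
time: 2.1
eef_pos: [0.5064, -0.2282, 0.0721]
tcp_rot: [0.998, -0.068, 0.001, 0.0]
contact_force: [-0.3, 0.3, 1.2]
opening: 0.598
finger_force: 0.0
[ 0.00087631 -0.22379734  0.07206735]
```

View pics/g.png

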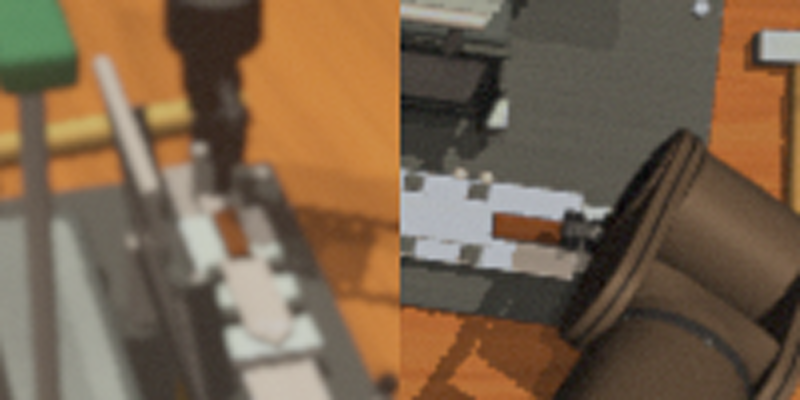

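The gripper is down at the tab. The scene half shows dark fingers around (215–245,60–190), but I can't tell from it whether they straddle the tab. I'll close slowly; the opening will show it.

```bash
python3 -m handwheel '[[0,0,0,0,0,0,-0.3],[0,0,0,0,0,0,-0.6],[0,0,0,0,0,0,-0.8],[0,0,0,0,0,0,-1],[0,0,0,0,0,0,-1],[0,0,0,0,0,0,-1],[0,0,0,0,0,0,-1]]' 60; python3 - <<'E'
from h import *
s=monitor.get_state(); print(w2s(s["eef_pos"]), proj("scene",s["eef_pos"]))
E
```

```text
time: 3.08
eef_pos: [0.5065, -0.2276, 0.0721]
tcp_rot: [0.998, -0.068, 0.0, 0.001]
contact_force: [-1.2, -0.8, 5.8]
opening: 0.129
finger_force: 59.7
[ 0.00089293 -0.22319513  0.07206921] [[312.19247718 149.28376378]]
```

It stopped at about 11 mm, so the tab is gripped at travel ≈ 0.022. I'll drag it to about 0.094 and then step through the spring while watching the force.

```bash
python3 -m handwheel '[[0,-0.02,0,0,0,0,-1],[0,-0.04,0,0,0,0,-1],[0,-0.06,0,0,0,0,-1],[0,-0.08,0,0,0,0,-1],[0,-0.1,0,0,0,0,-1],[0,-0.12,0,0,0,0,-1],[0,-0.14,0,0,0,0,-1],[0,-0.16,0,0,0,0,-1],[0,-0.18,0,0,0,0,-1],[0,-0.18,0,0,0,0,-1],[0,-0.18,0,0,0,0,-1]]'
for i in 1; do python3 - <<'E'
from h import *
s=monitor.get_state(); print(w2s(s["eef_pos"]), Rn.from_euler('z',-st[2]).apply(s["contact_force"]),s["wrist_torque"])
E
done
```

```text
time: 4.45
eef_pos: [0.516, -0.1549, 0.072]
tcp_rot: [0.998, -0.068, -0.0, -0.0]
contact_force: [-2.3, 1.1, 8.1]
opening: 0.128
finger_force: 60.1
[ 0.00076357 -0.14991185  0.07201893] [-2.40285601  0.76386777  8.11336372] [0.1986604  0.33541882 0.20191818]
```

```bash
cat > s.py <<'E'
from h import *
s=monitor.get_state(); print("st",w2s(s["eef_pos"]).round(4), "F",Rn.from_euler('z',-st[2]).apply(s["contact_force"]).round(1))
E
M='python3 -m handwheel'
python3 -m handwheel '[[0,-0.005,0,0,0,0,-1],[0,-0.01,0,0,0,0,-1],[0,-0.01,0,0,0,0,-1]]' >/dev/null; python3 s.py
python3 -m handwheel '[[0,-0.005,0,0,0,0,-1],[0,-0.01,0,0,0,0,-1],[0,-0.01,0,0,0,0,-1]]' >/dev/null; python3 s.py
python3 -m handwheel '[[0,-0.005,0,0,0,0,-1],[0,-0.01,0,0,0,0,-1],[0,-0.01,0,0,0,0,-1]]' >/dev/null; python3 s.py
```

```text
st [ 0.0007 -0.1465  0.072 ] F [-2.5 -0.1  8.1]
st [ 0.0008 -0.1441  0.0721] F [-3.3 -6.   7.1]
st [ 0.0008 -0.14    0.0721] F [-3.9 -5.6  6.9]
```

```bash

python3 -m handwheel '[[0,-0.005,0,0,0,0,-1],[0,-0.01,0,0,0,0,-1],[0,-0.01,0,0,0,0,-1]]' >/dev/null; python3 s.py
python3 -m handwheel '[[0,-0.005,0,0,0,0,-1],[0,-0.0075,0,0,0,0,-1],[0,-0.0075,0,0,0,0,-1]]' >/dev/null; python3 s.py
python3 -m handwheel '[[0,-0.0025,0,0,0,0,-1],[0,-0.005,0,0,0,0,-1],[0,-0.005,0,0,0,0,-1]]' >/dev/null; python3 s.py
```

```text
st [ 0.0007 -0.1351  0.072 ] F [-2.7 -3.3  8.1]
st [ 0.0007 -0.1315  0.072 ] F [-3.7 -1.9  8.4]
st [ 0.0007 -0.1292  0.072 ] F [-4.4  0.5  7.9]
```

```bash

python3 -m handwheel '[[0,-0.0025,0,0,0,0,-1],[0,-0.005,0,0,0,0,-1],[0,-0.005,0,0,0,0,-1]]' >/dev/null; python3 s.py
python3 -m handwheel '[[0,-0.0025,0,0,0,0,-1],[0,-0.005,0,0,0,0,-1],[0,-0.005,0,0,0,0,-1]]' >/dev/null; python3 s.py
```

```text
st [ 0.0007 -0.1268  0.072 ] F [-2.9  1.7  8.2]
st [ 0.0007 -0.1244  0.072 ] F [-2.9  3.5  8.5]
```

```bash

python3 -m handwheel '[[0,-0.0025,0,0,0,0,-1],[0,-0.005,0,0,0,0,-1],[0,-0.005,0,0,0,0,-1]]' >/dev/null; python3 s.py
python3 -m handwheel '[[0,-0.0025,0,0,0,0,-1],[0,-0.0025,0,0,0,0,-1]]' >/dev/null; python3 s.py
```

```text
st [ 0.0007 -0.1234  0.072 ] F [-3.6 -0.5  8.7]
st [ 0.0007 -0.1231  0.072 ] F [-4.7 -2.9  7.5]
```

The force went from pulling forward (+3.5) to resisting (−2.9) at y ≈ −0.1235, so it is in the detent. I'll back off slightly, release and rise.

```bash

python3 -m handwheel '[[0,0.003,0,0,0,0,-1],[0,0.003,0,0,0,0,-1],[0,0.003,0,0,0,0,-0.6],[0,0.003,0,0,0,0,-0.4],[0,0.003,0,0,0,0,-0.1],[0,0.003,0,0,0,0,-0.1],[0,0.003,0,0,0,0,-0.1]]'; python3 s.py
python3 -m handwheel '[[0,0,-0.05,0,0,0,-0.1],[0,0,-0.13,0,0,0,-0.1],[-0.1,0.1,-0.3,0,0,0,-0.1],[-0.25,0.15,-0.45,0,0,0,-0.1],[-0.4,0.15,-0.55,0,0,0,-0.1],[-0.4,0.15,-0.55,0,0,0,-0.1]]'; python3 - <<'E'
from h import *
import cv2
a=eyes.read_camera("scene")[120:270,235:385,::-1]; b=eyes.read_camera("top")[120:270,280:430,::-1]
cv2.imwrite("pics/c.png",cv2.resize(np.hstack([a,b]),None,fx=2.66,fy=2.66,interpolation=cv2.INTER_CUBIC))
for y in (-.05,0,.05): print(y,(2.66*(proj("scene",fr(st)([0,y-.085,.037]))-[235,120])).round(),[400,0]+(2.66*(proj("top",fr(st)([0,y-.125,.08]))-[280,120])).round())
s=monitor.get_state();print(s["eef_pos"])
E
```

```text
time: 8.95
eef_pos: [0.5194, -0.1292, 0.071]
tcp_rot: [0.998, -0.068, -0.0, -0.0]
contact_force: [0.1, 0.4, -0.8]
opening: 0.451
finger_force: 0.0
st [ 0.0007 -0.1239  0.071 ] F [-0.   0.4 -0.8]
time: 9.7
eef_pos: [0.3514, -0.1668, 0.2927]
tcp_rot: [0.998, -0.068, 0.0, 0.0]
contact_force: [-0.5, -0.4, 0.4]
opening: 0.451
finger_force: 0.0
-0.05 [[224. 146.]] [[685. 275.]]
0 [[235. 173.]] [[640. 269.]]
0.05 [[247. 201.]] [[596. 262.]]
[ 0.35193233 -0.16793912  0.29650852]
```

View pics/c.png

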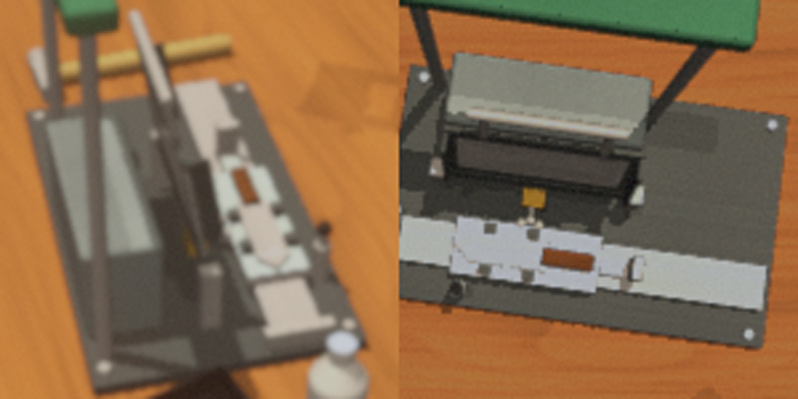

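Tab appears at (635,268), expected (640,269), and the blade carrier sits at the detent ball: it is clicked in. Next I'll turn the gripper so it closes across the bar, tilted 40° from the robot's side.

```bash
cat >> h.py <<'E'
def gR(p): return toolR(np.radians(p))*Rn.from_euler('z',-np.pi/2)
def S2W(x,y,z): return fr(st)([x,y,z])[0]
def bar(th,r=.191): return S2W(.08-r*np.cos(th),0,.08+r*np.sin(th))
E
python3 - <<'E'
from h import *
s=monitor.get_state(); print(w2s(s["eef_pos"]),s["qpos"].round(2))
print(row(s["eef_pos"],gR(40)), row(S2W(.055,0,.339),gR(40)))
E
```

```text
[-0.16020059 -0.18442384  0.29650852] [-0.71 -0.44  2.17 -0.    1.39  1.  ]
[0.0, 0.0, 0.0, -0.1696, 0.1739, -0.4796] [0.5359, -0.4639, -0.1044, -0.1696, 0.1739, -0.4796]
```

```bash
python3 -m handwheel '[[0.05,-0.04,-0.01,-0.015,0.015,-0.04,0.2],[0.1,-0.09,-0.02,-0.03,0.03,-0.09,0.2],[0.15,-0.14,-0.03,-0.045,0.045,-0.14,0.2],[0.2,-0.18,-0.04,-0.06,0.06,-0.18,0.2],[0.26,-0.22,-0.05,-0.08,0.08,-0.23,0.2],[0.32,-0.27,-0.06,-0.1,0.1,-0.28,0.2],[0.38,-0.32,-0.07,-0.12,0.12,-0.34,0.2],[0.43,-0.37,-0.08,-0.135,0.14,-0.39,0.2],[0.48,-0.42,-0.09,-0.15,0.155,-0.44,0.2],[0.536,-0.464,-0.104,-0.1696,0.1739,-0.4796,0.2],[0.536,-0.464,-0.104,-0.1696,0.1739,-0.4796,0.2],[0.536,-0.464,-0.104,-0.1696,0.1739,-0.4796,0.2]]';  python3 - <<'E'
from h import *
s=monitor.get_state(); print(w2s(s["eef_pos"]),s["qpos"].round(2))
print(row(S2W(.055,0,.339),gR(40)), row([.6472,-.021,.2703],gR(40)))
E
```

```text
time: 11.3
eef_pos: [0.5901, -0.0121, 0.3316]
tcp_rot: [0.709, 0.62, 0.225, 0.251]
contact_force: [-0.1, -0.8, -0.3]
opening: 0.602
finger_force: 0.0
[0.05533473 0.00143863 0.33156913] [-0.22 -0.27  2.08  0.1   0.65 -0.14]
[-0.0035, 0.0111, -0.0149, -0.0037, -0.0021, -0.0012] [-0.0046, 0.0147, 0.21, -0.0037, -0.0021, -0.0012]
```

```bash
python3 -m handwheel '[[-0.004,0.012,0,-0.0037,-0.002,-0.001,0.2],[-0.0046,0.0147,0.06,-0.0037,-0.0021,-0.0012,0.2],[-0.0046,0.0147,0.12,-0.0037,-0.0021,-0.0012,0.2],[-0.0046,0.0147,0.16,-0.0037,-0.0021,-0.0012,0.2],[-0.0046,0.0147,0.19,-0.0037,-0.0021,-0.0012,0.2],[-0.0046,0.0147,0.21,-0.0037,-0.0021,-0.0012,0.2],[-0.0046,0.0147,0.21,-0.0037,-0.0021,-0.0012,0.2],[-0.0046,0.0147,0.21,-0.0037,-0.0021,-0.0012,0.2]]';  python3 - <<'E'
from h import *
import cv2
a=eyes.read_camera("scene")[85:205,235:355,::-1]; b=eyes.read_camera("top")[100:220,280:400,::-1]
cv2.imwrite("pics/b.png",cv2.resize(np.hstack([a,b]),None,fx=3.33,fy=3.33,interpolation=cv2.INTER_CUBIC))
s=monitor.get_state(); print(w2s(s["eef_pos"]),s["qpos"].round(2), row([.6472,-.021,.2703],gR(40)))
E
```

```text
time: 12.3
eef_pos: [0.6478, -0.021, 0.2723]
tcp_rot: [0.706, 0.619, 0.226, 0.259]
contact_force: [0.2, 0.2, -0.7]
opening: 0.602
finger_force: 0.0
[1.13726295e-01 2.05478787e-04 2.72453983e-01] [-0.21 -0.07  2.03  0.1   0.49 -0.15] [-0.0002, -0.0046, 0.0032, 0.0012, -0.0, 0.0005]
```

View pics/b.png

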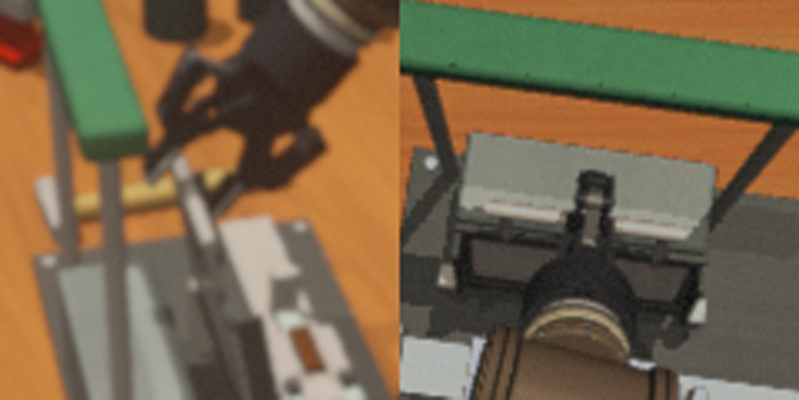

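The bar lies between the two fingers: at (185,175) in the scene half, and in the middle of its length in the top half. I'll close with 30 N.

```bash
python3 -m handwheel '[[0,0,0,0,0,0,-0.2],[0,0,0,0,0,0,-0.5],[0,0,0,0,0,0,-0.7],[0,0,0,0,0,0,-1],[0,0,0,0,0,0,-1],[0,0,0,0,0,0,-1]]' 30;  python3 - <<'E'
from h import *
s=monitor.get_state(); x=w2s(s["eef_pos"]); print(x)
d=x-[.08,0,.08]; print("theta",np.arctan2(d[2],-d[0]),"r",np.hypot(d[0],d[2]))
th0=np.arctan2(d[2],-d[0]); r=np.hypot(d[0],d[2])
# plan: pitch goes 40 -> -10 while th -> 1.0 (then hold)
for th in np.arange(th0,.99,-.0731)[1:]:
    f=(th0-th)/(th0-1.0); print(round(th,3),row(bar(th,r),gR(40-30*f)))
E
```

```text
time: 13.15
eef_pos: [0.6474, -0.021, 0.2711]
tcp_rot: [0.706, 0.62, 0.226, 0.258]
contact_force: [-0.7, -0.6, -1.9]
opening: 0.125
finger_force: 29.2
[1.13375079e-01 2.15080296e-04 2.71093497e-01]
theta 1.7437054195362334 r 0.19398613452933922
1.671 [-0.0005, -0.0238, -0.0263, 0.0169, -0.0001, 0.0005]
1.598 [-0.0005, -0.0494, -0.0508, 0.0332, -0.0001, 0.0005]
1.524 [-0.0004, -0.0767, -0.0733, 0.0496, -0.0, 0.0005]
1.451 [-0.0004, -0.1056, -0.0938, 0.066, -0.0, 0.0005]
1.378 [-0.0003, -0.136, -0.1122, 0.0824, -0.0, 0.0005]
1.305 [-0.0003, -0.1676, -0.1282, 0.0988, -0.0, 0.0005]
1.232 [-0.0002, -0.2002, -0.142, 0.1151, 0.0, 0.0005]
1.159 [-0.0001, -0.2338, -0.1532, 0.1315, 0.0, 0.0005]
1.086 [-0.0001, -0.2682, -0.1621, 0.1479, 0.0, 0.0005]
1.013 [-0.0, -0.3031, -0.1683, 0.1643, 0.0, 0.0005]
```

```bash
python3 -m handwheel '[[-0.0005,-0.0238,-0.0263,0.0169,0,0.0005,-1],[-0.0005,-0.0494,-0.0508,0.0332,0,0.0005,-1],[-0.0004,-0.0767,-0.0733,0.0496,0,0.0005,-1],[-0.0004,-0.1056,-0.0938,0.066,0,0.0005,-1],[-0.0003,-0.136,-0.1122,0.0824,0,0.0005,-1],[-0.0003,-0.1676,-0.1282,0.0988,0,0.0005,-1],[-0.0002,-0.2002,-0.142,0.1151,0,0.0005,-1],[-0.0001,-0.2338,-0.1532,0.1315,0,0.0005,-1],[-0.0001,-0.2682,-0.1621,0.1479,0,0.0005,-1],[0,-0.3031,-0.1683,0.1643,0,0.0005,-1],[0,-0.3031,-0.1683,0.1643,0,0.0005,-1],[0,-0.3031,-0.1683,0.1643,0,0.0005,-1]]'
cat > arc.py <<'E'
from h import *
import sys
thE,pE,n=float(sys.argv[1]),float(sys.argv[2]),int(sys.argv[3])
s=monitor.get_state(); x=w2s(s["eef_pos"]); d=x-[.08,0,.08]; th0=np.arctan2(d[2],-d[0]); r=np.hypot(d[0],d[2])
R=Rn.from_euler('z',-st[2])*Rn.from_quat(s["tcp_rot"]); z=R.apply([0,0,1]); p0=np.degrees(np.arctan2(z[0],-z[2]))
F=Rn.from_euler('z',-st[2]).apply(s["contact_force"]); print("st",x.round(4),"th",th0.round(4),"r",r.round(4),"pitch",p0.round(1),"F",F.round(1),"grip",s["finger_force"],"q",s["qpos"].round(2))
rr=float(sys.argv[4]) if len(sys.argv)>4 else r
for k in range(1,n+1):
    f=k/n; th=th0+f*(thE-th0); print(round(th,3),row(bar(th,r+f*(rr-r)),gR(p0+f*(pE-p0))))
E
python3 arc.py .5 -10 10
```

```text
time: 14.65
eef_pos: [0.513, -0.0034, 0.2459]
tcp_rot: [0.749, 0.656, 0.061, 0.07]
contact_force: [-5.1, -0.4, 5.0]
opening: 0.123
finger_force: 32.1
st [-2.230e-02 -1.000e-04  2.459e-01] th 1.0183 r 0.1948 pitch 10.6 F [-5.  -1.1  5. ] grip 32.09104657173157 q [-0.21 -0.17  2.07  0.02  1.06 -0.09]
0.966 [0.0002, -0.0233, 0.0097, 0.0115, 0.0002, 0.0]
0.915 [0.0002, -0.0461, 0.0205, 0.0229, 0.0002, 0.0]
0.863 [0.0002, -0.0683, 0.0326, 0.0344, 0.0002, 0.0]
0.811 [0.0003, -0.0898, 0.0457, 0.0458, 0.0002, 0.0]
0.759 [0.0003, -0.1107, 0.06, 0.0573, 0.0002, 0.0]
0.707 [0.0003, -0.1307, 0.0753, 0.0688, 0.0002, 0.0]
0.655 [0.0003, -0.15, 0.0916, 0.0802, 0.0002, 0.0]
0.604 [0.0003, -0.1684, 0.1089, 0.0917, 0.0002, 0.0]
0.552 [0.0003, -0.1858, 0.1272, 0.1031, 0.0002, 0.0]
0.5 [0.0003, -0.2023, 0.1463, 0.1146, 0.0002, 0.0]
```

```bash
python3 -m handwheel '[[0.0002,-0.0233,0.0097,0.0115,0,0,-1],[0.0002,-0.0461,0.0205,0.0229,0,0,-1],[0.0002,-0.0683,0.0326,0.0344,0,0,-1],[0.0003,-0.0898,0.0457,0.0458,0,0,-1],[0.0003,-0.1107,0.06,0.0573,0,0,-1],[0.0003,-0.1307,0.0753,0.0688,0,0,-1],[0.0003,-0.15,0.0916,0.0802,0,0,-1],[0.0003,-0.1684,0.1089,0.0917,0,0,-1],[0.0003,-0.1858,0.1272,0.1031,0,0,-1],[0.0003,-0.2023,0.1463,0.1146,0,0,-1],[0.0003,-0.2023,0.1463,0.1146,0,0,-1]]'
python3 arc.py .2 -20 12 .192; python3 - <<'E'
from h import *
import cv2
a=eyes.read_camera("scene")[100:250,235:385,::-1]; b=eyes.read_camera("top")[120:270,280:430,::-1]
cv2.imwrite("pics/d.png",cv2.resize(np.hstack([a,b]),None,fx=2.66,fy=2.66,interpolation=cv2.INTER_CUBIC))
E
```

```text
time: 16.02
eef_pos: [0.4476, 0.0052, 0.1716]
tcp_rot: [0.75, 0.656, -0.055, -0.062]
contact_force: [12.4, -3.3, -8.2]
opening: 0.126
finger_force: 29.2
st [-0.0882 -0.0002  0.1716] th 0.4988 r 0.1915 pitch -9.5 F [12.7 -1.7 -8.2] grip 29.237434566020966 q [-0.21 -0.05  2.1  -0.01  1.25 -0.07]
0.474 [0.0005, -0.0038, 0.0113, 0.0048, 0.0001, -0.0002]
0.449 [0.0005, -0.0074, 0.0227, 0.0097, 0.0001, -0.0002]
0.424 [0.0005, -0.0107, 0.0341, 0.0145, 0.0001, -0.0002]
0.399 [0.0005, -0.0137, 0.0457, 0.0194, 0.0001, -0.0002]
0.374 [0.0005, -0.0164, 0.0573, 0.0242, 0.0001, -0.0002]
0.349 [0.0005, -0.0188, 0.069, 0.0291, 0.0001, -0.0002]
0.324 [0.0005, -0.0209, 0.0807, 0.0339, 0.0001, -0.0002]
0.3 [0.0005, -0.0227, 0.0925, 0.0388, 0.0001, -0.0002]
0.275 [0.0005, -0.0243, 0.1044, 0.0436, 0.0001, -0.0002]
0.25 [0.0005, -0.0255, 0.1163, 0.0485, 0.0001, -0.0002]
0.225 [0.0005, -0.0265, 0.1282, 0.0533, 0.0001, -0.0003]
0.2 [0.0005, -0.0271, 0.1401, 0.0582, 0.0001, -0.0003]
```

View pics/d.png

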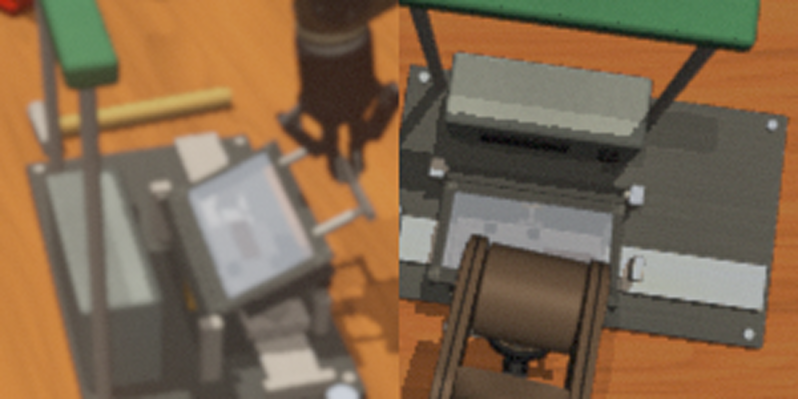

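The gripper holds the bar with the guard half down, and the carrier tab is unmoved at (635,268). The 13 N is radial, from the arc running about 3 mm wide. I'll trim it inward and lower slowly to about 0.27.

```bash
python3 -m handwheel '[[0.0005,0.002,0.0113,0.0048,0,0,-1],[0.0005,0,0.0227,0.0097,0,0,-1],[0.0005,-0.003,0.0341,0.0145,0,0,-1],[0.0005,-0.006,0.0457,0.0194,0,0,-1],[0.0005,-0.0085,0.0573,0.0242,0,0,-1],[0.0005,-0.011,0.069,0.0291,0,0,-1],[0.0005,-0.013,0.0807,0.0339,0,0,-1],[0.0005,-0.0147,0.0925,0.0388,0,0,-1],[0.0005,-0.016,0.1,0.042,0,0,-1],[0.0005,-0.016,0.1,0.042,0,0,-1],[0.0005,-0.016,0.1,0.042,0,0,-1]]'
python3 arc.py .1 -16 12
```

```text
time: 17.5
eef_pos: [0.4363, 0.0067, 0.135]
tcp_rot: [0.744, 0.652, -0.097, -0.109]
contact_force: [11.7, -3.3, -4.0]
opening: 0.125
finger_force: 29.3
st [-0.0996 -0.0002  0.135 ] th 0.2973 r 0.1878 pitch -16.8 F [12.1 -1.7 -4. ] grip 29.28486853837967 q [-0.21  0.05  2.09 -0.02  1.29 -0.06]
0.281 [0.0005, 0.0, 0.0077, -0.0004, 0.0003, -0.0003]
0.264 [0.0005, 0.0002, 0.0154, -0.0007, 0.0003, -0.0003]
0.248 [0.0006, 0.0005, 0.0232, -0.0011, 0.0003, -0.0003]
0.232 [0.0006, 0.0009, 0.0309, -0.0014, 0.0003, -0.0003]
0.215 [0.0006, 0.0014, 0.0386, -0.0018, 0.0003, -0.0003]
0.199 [0.0006, 0.0021, 0.0463, -0.0022, 0.0003, -0.0003]
0.182 [0.0006, 0.0029, 0.0539, -0.0025, 0.0003, -0.0003]
0.166 [0.0006, 0.0038, 0.0616, -0.0029, 0.0003, -0.0003]
0.149 [0.0006, 0.0048, 0.0693, -0.0033, 0.0003, -0.0003]
0.133 [0.0006, 0.006, 0.0769, -0.0036, 0.0003, -0.0003]
0.116 [0.0006, 0.0073, 0.0845, -0.004, 0.0003, -0.0003]
0.1 [0.0006, 0.0087, 0.0921, -0.0043, 0.0003, -0.0003]
```

```bash
python3 -m handwheel '[[0,0.008,0.002,0,0,0,-1],[0,0.014,0.004,0,0,0,-1],[0,0.014,0.004,0,0,0,-1]]' >/dev/null
python3 arc.py .1 -16 1
python3 -m handwheel '[[0.0005,0.0003,0.007,0,0,0,-1],[0.0005,0.0006,0.014,0,0,0,-1],[0.0005,0.0006,0.014,0,0,0,-1]]' >/dev/null
python3 arc.py .1 -16 1
```

```text
st [-1.002e-01 -1.000e-04  1.305e-01] th 0.2732 r 0.1871 pitch -17.7 F [ 1.  -4.3 -1.5] grip 29.256738424301147 q [-0.21  0.06  2.09 -0.02  1.3  -0.06]
0.1 [0.0004, 0.0099, 0.0803, -0.0096, 0.0005, -0.0]
st [-1.012e-01 -1.000e-04  1.252e-01] th 0.2444 r 0.1868 pitch -17.6 F [ 1.4 -4.5 -2.2] grip 29.199646711349487 q [-0.21  0.07  2.1  -0.02  1.28 -0.06]
0.1 [0.0004, 0.0091, 0.0668, -0.0089, 0.0006, -0.0001]
```

```bash

python3 -m handwheel '[[0,0.0005,0.004,0,0,0,-1],[0,0.001,0.008,0,0,0,-1],[0,0.001,0.008,0,0,0,-1]]' >/dev/null
python3 arc.py .1 -16 1|head -1
python3 -m handwheel '[[0,0.0005,0.003,0,0,0,-1],[0,0.001,0.006,0,0,0,-1],[0,0.001,0.006,0,0,0,-1]]' >/dev/null
python3 arc.py .1 -16 1|head -1
python3 -m handwheel '[[0,0.0005,0.003,0,0,0,-1],[0,0.001,0.006,0,0,0,-1],[0,0.001,0.006,0,0,0,-1]]' >/dev/null
python3 arc.py .1 -16 1|head -1
```

```text
st [-1.017e-01 -1.000e-04  1.222e-01] th 0.228 r 0.1866 pitch -17.6 F [ 1.5 -6.1 -1.1] grip 29.272727966308594 q [-0.21  0.07  2.1  -0.02  1.28 -0.06]
st [-1.021e-01 -1.000e-04  1.198e-01] th 0.2154 r 0.1864 pitch -17.6 F [ 1.6 -5.3 -1.7] grip 29.305467903614044 q [-0.21  0.08  2.1  -0.03  1.27 -0.06]
st [-1.024e-01 -1.000e-04  1.174e-01] th 0.2024 r 0.1862 pitch -17.6 F [ 2.  -5.8 -2.3] grip 29.263426959514618 q [-0.21  0.08  2.1  -0.03  1.27 -0.06]
```

```bash

python3 -m handwheel '[[0,0.0008,0.003,0,0,0,-1],[0,0.0015,0.006,0,0,0,-1],[0,0.0015,0.006,0,0,0,-1]]' >/dev/null
python3 arc.py .1 -16 1|head -1
python3 -m handwheel '[[0,0.0008,0.003,0,0,0,-1],[0,0.0015,0.006,0,0,0,-1],[0,0.0015,0.006,0,0,0,-1]]' >/dev/null
python3 arc.py .1 -16 1|head -1
python3 -m handwheel '[[0,0.0008,0.003,0,0,0,-1],[0,0.0015,0.006,0,0,0,-1],[0,0.0015,0.006,0,0,0,-1]]' >/dev/null
python3 arc.py .1 -16 1|head -1
```

```text
st [-1.027e-01 -1.000e-04  1.149e-01] th 0.189 r 0.186 pitch -17.6 F [ 1.9 -5.8 -1.5] grip 29.29583430290222 q [-0.21  0.08  2.1  -0.03  1.26 -0.06]
st [-1.029e-01 -1.000e-04  1.124e-01] th 0.1755 r 0.1858 pitch -17.6 F [ 1.7 -4.9 -1.5] grip 29.260060787200928 q [-0.21  0.09  2.11 -0.03  1.26 -0.06]
st [-1.032e-01 -1.000e-04  1.099e-01] th 0.162 r 0.1856 pitch -17.6 F [ 1.  -5.1 -2.2] grip 29.2885360121727 q [-0.21  0.09  2.11 -0.03  1.25 -0.06]
```

```bash

python3 -m handwheel '[[0,0.0008,0.003,0,0,0,-1],[0,0.0015,0.006,0,0,0,-1],[0,0.0015,0.006,0,0,0,-1]]' >/dev/null
python3 arc.py .1 -16 1|head -1
python3 -m handwheel '[[0,0.0008,0.003,0,0,0,-1],[0,0.0015,0.006,0,0,0,-1],[0,0.0015,0.006,0,0,0,-1]]' >/dev/null
python3 arc.py .1 -16 1|head -1
```

```text
st [-1.034e-01 -1.000e-04  1.075e-01] th 0.1489 r 0.1854 pitch -17.7 F [ 1.5 -5.5 -1.2] grip 29.246360957622528 q [-0.21  0.09  2.11 -0.03  1.25 -0.06]
st [-1.035e-01 -1.000e-04  1.052e-01] th 0.1367 r 0.1852 pitch -17.7 F [ 0.4 -4.4  0.3] grip 29.33694988489151 q [-0.21  0.1   2.11 -0.03  1.24 -0.06]
```

```bash

python3 -m handwheel '[[0,0.0008,0.003,0,0,0,-1],[0,0.0015,0.006,0,0,0,-1],[0,0.0015,0.006,0,0,0,-1]]' >/dev/null
python3 arc.py .1 -16 1|head -1
```

```text
st [-1.035e-01 -1.000e-04  1.036e-01] th 0.128 r 0.185 pitch -17.7 F [-0.7 -5.2  4.1] grip 29.65975731611252 q [-0.21  0.1   2.11 -0.03  1.24 -0.06]
```

Contact: Fz rose from −2 to +4 N. I'll ease up about 1.5 mm so only the guard's own weight rests on the screw, then let go.

```bash

python3 -m handwheel '[[0,-0.0005,-0.002,0,0,0,-1],[0,-0.001,-0.004,0,0,0,-1],[0,-0.001,-0.004,0,0,0,-1],[0,-0.001,-0.004,0,0,0,-1]]' >/dev/null
python3 arc.py .1 -16 1|head -1
python3 -m handwheel '[[0,0,0,0,0,0,-0.65],[0,0,0,0,0,0,-0.5],[0,0,0,0,0,0,-0.35],[0,0,0,0,0,0,-0.25],[0,0,0,0,0,0,-0.25],[0,0,0,0,0,0,-0.25]]'
python3 arc.py .1 -16 1|head -1
```

```text
st [-1.035e-01 -1.000e-04  1.049e-01] th 0.1348 r 0.1852 pitch -17.7 F [-0.5 -5.1  2.3] grip 29.511457979679108 q [-0.21  0.1   2.11 -0.03  1.24 -0.06]
time: 22.88
eef_pos: [0.4328, 0.0079, 0.1045]
tcp_rot: [0.743, 0.651, -0.101, -0.115]
contact_force: [0.4, -0.2, 0.1]
opening: 0.372
finger_force: 0.0
st [-0.1032  0.0005  0.1045] th 0.1328 r 0.1849 pitch -17.6 F [ 0.4 -0.2  0.1] grip 0.0 q [-0.21  0.1   2.11 -0.02  1.24 -0.06]
```

Nothing is in contact now. I'll withdraw along the tool axis and then look.

```bash

python3 -m handwheel '[[0,0,-0.03,0,0,0,-0.25],[0,0,-0.07,0,0,0,-0.25],[0,0,-0.12,0,0,0,-0.25],[0,0,-0.18,0,0,0,-0.25],[0,-0.06,-0.28,0,0,0,-0.25],[0,-0.12,-0.38,0,0,0,-0.25],[0,-0.12,-0.38,0,0,0,-0.25]]'
python3 - <<'E'
from h import *
import cv2
a=eyes.read_camera("scene")[100:250,235:385,::-1]; b=eyes.read_camera("top")[120:270,280:430,::-1]
cv2.imwrite("pics/e.png",cv2.resize(np.hstack([a,b]),None,fx=2.66,fy=2.66,interpolation=cv2.INTER_CUBIC))
for th in(.06,.13,.2):print(th,[(2.66*(proj("scene",fr(st)([.08-.19*np.cos(th),y,.08+.19*np.sin(th)]))[0]-[235,100])).round() for y in(-.075,.075)])
E
```

```text
time: 23.75
eef_pos: [0.4351, 0.0075, 0.2695]
tcp_rot: [0.744, 0.652, -0.098, -0.111]
contact_force: [0.2, 0.3, 0.6]
opening: 0.371
finger_force: 0.0
0.06 [array([335., 179.]), array([381., 266.])]
0.13 [array([335., 170.]), array([381., 256.])]
0.2 [array([334., 160.]), array([380., 246.])]
```

View pics/e.png

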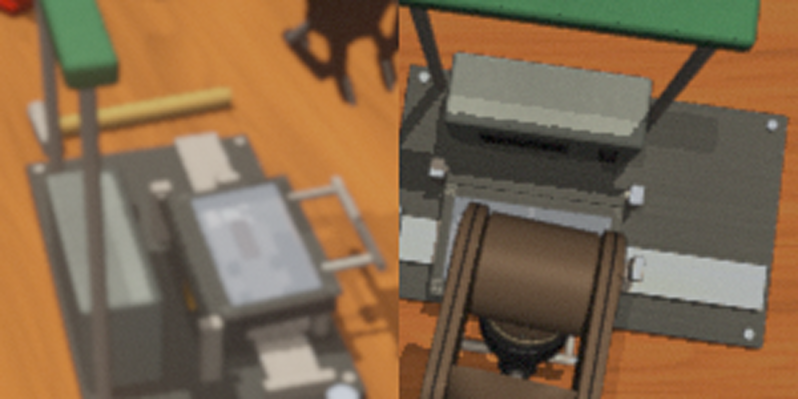

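The guard is resting low, with the bar ends at (337,182) and (380,266), which is about 0.06 rad. The tab is unmoved at (635,268), and the gripper is clear above.

```bash
python3 -c "
from plant import ctrl; print(ctrl.sign_off())"
```

```text
the job is handed in; nothing more can be done
None
```

I slid the carrier into its detent with the guard up, lowered the guard gently onto its stop screw and released both; the job is handed in at about 24 s, with nothing else touched as far as I could see.

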